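# Rack the chamfered shafts

### The job

Three shafts stand on the bench: two have a chamfered top end, the third is cut square and still has to go to the lathe. Stand the two chamfered shafts in the two bores of the wooden rack, one in each, upright on the bore floor with the chamfered end up, and leave the square-ended shaft standing where it is.

Things in the scene. Friction and masses are not known exactly. Their poses are not given: they have to be found in the camera images.
- shaft_a_mid (a point): Plain grey steel shaft, 32 mm diameter, 110 mm long, standing upright on the worktop; its TOP end is chamfered: a 10 mm by 45 degree cone narrows it to a 12 mm flat (the foot is square). This point is its centre, 55 mm above its foot; its z axis runs along the shaft towards the top end. 0.19 to 0.32 kg.
- shaft_b_mid (a point): Plain grey steel shaft, 32 mm diameter, 110 mm long, standing upright on the worktop; its TOP end is chamfered: a 10 mm by 45 degree cone narrows it to a 12 mm flat (the foot is square). This point is its centre, 55 mm above its foot; its z axis runs along the shaft towards the top end. 0.19 to 0.32 kg. Same as the other chamfered shaft; either may go in either bore.
- shaft_square_mid (a point): Plain grey steel shaft, 32 mm diameter, 110 mm long, standing upright on the worktop; its TOP end is square, the full 32 mm wide. This point is its centre, 55 mm above its foot; its z axis runs along the shaft towards the top end. 0.19 to 0.32 kg. Leave it alone.
- rack: Wooden rack fixed to the bench: a block 80 mm (its x) by 205 mm (its y) by 30 mm high, origin at the centre of its underside, z up. Two round blind bores 48 mm in diameter and 22 mm deep open upwards; their axes lie at x = 0, y = +52.5 mm and y = -52.5 mm of the rack; the bore floor is 8 mm above the bench, so a racked shaft's centre stands 63 mm above it.

How it is judged:
By the outcome, as a careful person would: the job done as asked, in the order asked, and still so for the second after the job is handed in, with the robot touching nothing.
It also fails if it takes over 59 s, if anything falls off the work surface, if the arm or the gripper's body presses on something with over 40 N, if the wrist force passes 120 N, or if a joint passes its speed limit or range.

### The arm

A 7-joint arm with a two-finger parallel gripper is mounted at the origin on a cart in front of the work surface, level with it; the furniture and walls round the work are solid. World frame = base frame: x ahead of the robot, y to its left, z up, the work surface at z = 0. Lengths are in m, angles in rad, forces in N, time in s.
With the tool pointing down it reaches from about 0.375 to 0.925 m from the base axis. Payload 3.1 kg.
Tool frame: the origin (TCP) lies midway between the tips of the shut fingers; the grasp point (between the pads) lies behind it (bot.grip_point_offset is the z of the grasp point in the tool frame, in m); z points along the fingers, x is the direction in which the jaws open and shut, and the axes are right-handed (so a half turn about z gives the same grasp; the last joint's range is limited). The gripper opens to 85 mm and grips with 20 to 120 N. Pads are 22 mm wide; open, the fingers measure 114 mm over their backs; the gripper's body (76 mm by 85 mm) begins 54 mm behind the grasp point. The pads swing forward as they close: fully open they stand 13 mm farther back than shut.
Start: joints at [1.103, 0.383, 0.044, 1.598, -0.018, 1.161, -0.05], TCP at [0.235, -0.606, 0.231] pointing down, gripper open.
Joint ranges: [-2.61, 2.61], [-0.41, 2.15], [-1.48, 1.57], [0, 2.5], [-1.57, 4.71], [0.05, 1.97], [-2.85, 2.85]. Speed limits (rad/s): [2.79, 2.79, 3.14, 3.14, 3.14, 3.14, 3.14].

### API

Orientations are given as a 3x3 rotation matrix whose columns are the frame's x, y, z axes.
In Python, from rig import bot, imaging, workorder gives the robot as it stands.
- The arm moves only by the tool drive_tool, never from a script. Its arguments are lists of equal length, an entry for each row: "dp": the shift along the world's x, y, z normalised to -1 to 1, where 1 is 0.75 m, a list of three; "dr": the turn, a rotation vector about the world's x, y, z normalised to -1 to 1, where 1 is pi rad, a list of three; "hand": the closure, from 0 (fully open) to 1 (shut). In form: {"dp": [[tx, ty, tz], ...], "dr": [[rx, ry, rz], ...], "hand": [hand, ...]}. A call has 1 to 8 rows; each row shifts and turns the commanded pose from where the row before left it; what a row does not reach is not made up. A row lasts 1/10 s, in which the tool goes at most 50 mm and 8.59 degrees, less where a joint would pass 70% of its speed; a pose out of reach is approached as far as the arm can. A call with a number of a shift or a turn outside -1 to 1 is refused whole. A call with a gripper value outside its range is refused whole. The fingers move at their own pace and stop on an object; the grip force is fixed at half the most. Time passes only in rows, so rows that do not move let the fingers close. It gives the time, the measured TCP pose, the force and the opening at its end, in the units of the state.
- bot.get_state(): the state, without advancing time (a new reading comes with each control period).
- imaging.snapshot(name): name is "scene" or "top" or "wrist"; returns (picture, depth): 480x640x3 uint8, red, green, blue; 480x640 float32, m along the optical axis (not along the pixel's ray), 0 where there is no reading.
- imaging.calibration(name): a dict with "mtx" (3x3 intrinsics, pixels), "k1" (the pictures are not rectified: a ray, as slopes to the right and down, at radius r is drawn at 1 + k1 r^2 times it, then the intrinsics apply), "eye" and "attitude" of the camera in the world. Camera axes: x right, y down, z forward; pixel columns grow to the right and rows downward; lengths in m; the calibration is good to about 2 mm. A picture is of the moment at which its call begins: read the wrist's pose just before it. calibration takes no time and is no camera call; for the wrist camera it gives the pose at the moment of the call.
- workorder.finish_job(): hands the job in, once; it reports no verdict.
The state is a dict: "clock": time; "joints": joint angles; "qd": joint speeds; "joint_torque": joint torques, N m; "eef_pos": TCP position; "tool_rot": TCP orientation; "force": force on the tool from outside, world axes, zero at the start; "moment": the same for the moment, N m; "grip_width": opening from 0.0 (shut) to 1.0 (fully open).
Only numpy, scipy, OpenCV 4.12 (cv2) and the standard library are available. Lean on these libraries where they do the work, as an engineer would, in place of code of your own. Each camera call takes 0.05 s, during which the arm holds its last target.

## Working session

There is one attempt and no reset: what is moved stays moved. The work goes in short steps, Python scripts to look and compute and a tool call to move; the robot and the scene stay as the last step left them, time stands still between calls to the robot, and variables do not carry over. Pictures are saved under pics/ and viewed, and the job is handed in when it is done.

Besides the shell and the picture viewer there is one more tool, called after "Request:" in YAML: its name, and indented under it one key for each argument. drive_tool: Moves the arm, as the interface text tells. Scaled input: -1 to 1 covers 0.75 m each way for a shift and pi rad each way for a turn. Its arguments: {"type":"object","properties":{"dp":{"type":"array","items":{"type":"array","items":{"type":"number","minimum":-1,"maximum":1}}},"dr":{"type":"array","items":{"type":"array","items":{"type":"number","minimum":-1,"maximum":1}}},"hand":{"type":"array","items":{"type":"number"}}},"required":["dp","dr","hand"]}

```bash
ls; mkdir -p pics
python3 - <<'E'
from rig import bot, imaging, workorder
import cv2, numpy as np
print(bot.get_state()); print(bot.grip_point_offset)
for n in("scene","top"):
    p,d=imaging.snapshot(n); c=imaging.calibration(n); print(n,c)
    cv2.imwrite(f"pics/{n}0.png",p[:,:,::-1]); np.savez(f"{n}0.npz",p=p,d=d,**c)
E
```

```text
pics
{'clock': 0.0, 'joints': array([ 1.10318804,  0.38382836,  0.04379719,  1.59959312, -0.01792316,
        1.16118806, -0.04994743]), 'qd': array([ 0.00024529,  0.00067581,  0.00021805,  0.00072847, -0.00112208,
       -0.00047882,  0.00015549]), 'joint_torque': array([-9.32271178e-05, -4.33456671e+01,  1.02499232e+00, -2.49514031e+01,
        1.07398548e-02,  1.14523829e-02, -2.43545983e-06]), 'eef_pos': array([ 0.23461288, -0.60516458,  0.22988199]), 'tool_rot': array([[ 3.61488345e-01, -9.32376040e-01, -1.04693210e-03],
       [-9.32372938e-01, -3.61489846e-01,  2.40740489e-03],
       [-2.62306196e-03,  1.05882350e-04, -9.99996554e-01]]), 'force': array([ 0.2779118 , -0.77401128, -0.1422696 ]), 'moment': array([-0.00828849,  0.00801291, -0.04031298]), 'grip_width': 1.0017327423717926}
-0.0187
scene {'mtx': array([[459.21934696,   0.        , 313.82994393],
       [  0.        , 459.21934696, 242.15740326],
       [  0.        ,   0.        ,   1.        ]]), 'k1': -0.011923072005731231, 'eye': array([ 0.17870851, -0.48601554,  0.62071428]), 'attitude': array([[ 0.83560951, -0.35547217,  0.4188034 ],
       [-0.5493033 , -0.53410731,  0.64264708],
       [-0.0047572 , -0.7670521 , -0.64156718]])}
top {'mtx': array([[494.62975128,   0.        , 316.10186995],
       [  0.        , 494.62975128, 229.95405656],
       [  0.        ,   0.        ,   1.        ]]), 'k1': -0.108420490383508, 'eye': array([0.50437413, 0.06220921, 0.90898305]), 'attitude': array([[ 0.01408481, -0.9993812 ,  0.03223095],
       [-0.99974733, -0.01464009, -0.0170573 ],
       [ 0.01751861, -0.03198256, -0.99933489]])}
```

View pics/scene0.png

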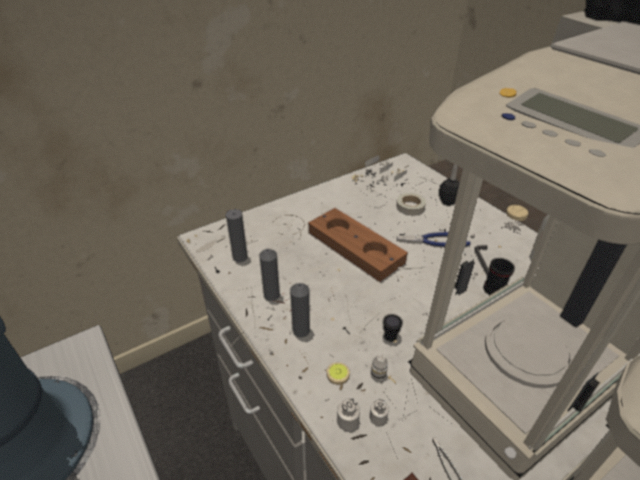

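View pics/top0.png

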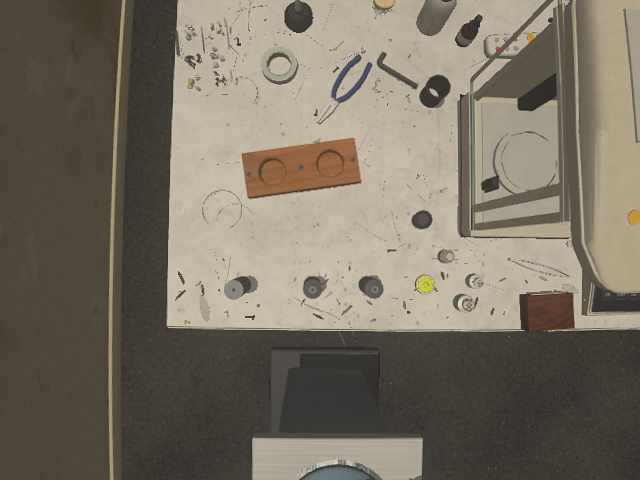

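```bash
cat > h.py <<'E'
import numpy as np, cv2
def ray(c,u,v):
    K=c["mtx"];k=float(c["k1"])
    x,y=(u-K[0,2])/K[0,0],(v-K[1,2])/K[1,1]
    a,b=x,y
    for _ in range(20):
        s=1+k*(a*a+b*b); a,b=x/s,y/s
    return np.array([a,b,1.0])
def onz(c,u,v,z):
    d=c["attitude"]@ray(c,u,v); e=c["eye"]; return e+d*(z-e[2])/d[2]
def depthpt(c,u,v,dz): return c["eye"]+c["attitude"]@(ray(c,u,v)*dz)
def cloud(c,d):
    v,u=np.mgrid[0:480,0:640]; K=c["mtx"];k=float(c["k1"])
    x=(u-K[0,2])/K[0,0];y=(v-K[1,2])/K[1,1];a,b=x,y
    for _ in range(20):
        s=1+k*(a*a+b*b);a,b=x/s,y/s
    P=np.stack([a*d,b*d,d],-1)@np.array(c["attitude"]).T+c["eye"]; P[d==0]=np.nan; return P
E
python3 - <<'E'
from h import *
t=np.load("top0.npz");s=np.load("scene0.npz")
cv2.imwrite("pics/z1.png",cv2.resize(t["p"][255:320,210:400,::-1],None,fx=4,fy=4,interpolation=3))
cv2.imwrite("pics/z2.png",cv2.resize(s["p"][200:345,215:415,::-1],None,fx=4,fy=4,interpolation=3))
P=cloud(t,t["d"])
for (u,v) in [(236,288),(313,287),(372,287)]:
    w=P[v-14:v+15,u-14:u+20].reshape(-1,3); 
    m=(w[:,2]>.1); q=w[m]; print(u,m.sum(),q.mean(0),q[:,2].max(),q.min(0)[:2],q.max(0)[:2])
    m2=(w[:,2]>.08)&(w[:,2]<.125);q=w[m2];print('  mid',(q.min(0)+q.max(0))/2,q.max(0)-q.min(0))
# height map rows
for v in range(100,330,20): print(v,[round(float(P[v,u,2]),2) for u in range(180,640,20)])
print(P[330,200],P[150,460],P[230,460])
E
```

```text
236 321 [0.43304162 0.18023052 0.11058217] 0.11432003072399022 [0.41693277 0.16476564] [0.44856016 0.19608426]
  mid [0.43283037 0.18042495 0.09735656] [0.03179519 0.03131862 0.03392694]
313 285 [0.43531368 0.05290936 0.1060341 ] 0.11534090307348377 [0.41927217 0.03743172] [0.45053505 0.06844897]
  mid [0.43501197 0.05297153 0.09779106] [0.03154805 0.03107961 0.03509969]
372 287 [ 0.4366154  -0.04580542  0.10595789] 0.11342806776846137 [ 0.42035464 -0.0610791 ] [ 0.45185188 -0.03088488]
  mid [ 0.43615078 -0.0458622   0.09683032] [0.03185162 0.0304338  0.0331955 ]
100 [-0.0, -0.0, 0.0, -0.0, -0.0, 0.0, 0.0, 0.0, 0.01, -0.0, 0.0, 0.0, 0.0, 0.01, 0.03, 0.07, 0.08, 0.09, 0.15, 0.4, 0.45, 0.48, 0.48]
120 [0.0, -0.0, 0.0, -0.0, -0.0, 0.0, 0.0, 0.01, 0.0, 0.0, -0.0, 0.0, -0.0, -0.0, 0.03, 0.07, 0.08, 0.08, 0.08, 0.4, 0.45, 0.47, 0.48]
140 [-0.0, 0.0, -0.0, 0.0, 0.0, -0.0, -0.0, 0.0, 0.03, 0.0, -0.0, 0.0, 0.0, -0.0, 0.03, 0.07, 0.08, 0.09, 0.1, 0.4, 0.45, 0.47, 0.47]
160 [-0.0, 0.0, -0.0, -0.0, 0.03, 0.03, 0.03, nan, 0.01, -0.0, 0.0, -0.0, -0.0, -0.0, 0.03, 0.07, 0.08, 0.1, 0.09, 0.4, 0.45,
[... 468 characters left out ...]
, 0.0, -0.0, 0.0, 0.0, 0.0, -0.0, 0.0, 0.0, 0.0, -0.0, 0.45, 0.46, 0.46]
260 [0.0, 0.0, 0.0, 0.0, 0.0, 0.0, 0.01, -0.0, 0.0, 0.0, -0.0, -0.0, -0.0, 0.02, -0.0, 0.0, -0.0, 0.01, 0.0, 0.0, 0.43, 0.46, 0.46]
280 [0.0, 0.0, 0.0, 0.09, -0.0, 0.0, 0.0, 0.0, -0.0, 0.01, 0.0, 0.0, 0.01, 0.0, 0.0, 0.04, 0.0, 0.0, 0.0, -0.0, 0.0, 0.45, 0.45]
300 [0.0, 0.0, 0.0, 0.0, 0.0, 0.0, 0.0, 0.0, 0.0, -0.0, 0.0, 0.0, 0.0, 0.0, 0.03, -0.0, 0.0, 0.0, 0.04, 0.04, 0.0, 0.05, 0.05]
320 [-0.0, 0.0, 0.0, 0.0, -0.0, 0.0, 0.0, 0.0, 0.0, 0.0, 0.0, -0.0, 0.0, 0.0, 0.0, 0.0, 0.0, 0.0, 0.03, 0.04, 0.0, 0.0, -0.0]
[ 0.20797937  0.42908591 -0.79756872] [ 0.68209895 -0.21258069  0.02991082] [ 0.53617227 -0.21011448  0.03745135]
```

View pics/z1.png

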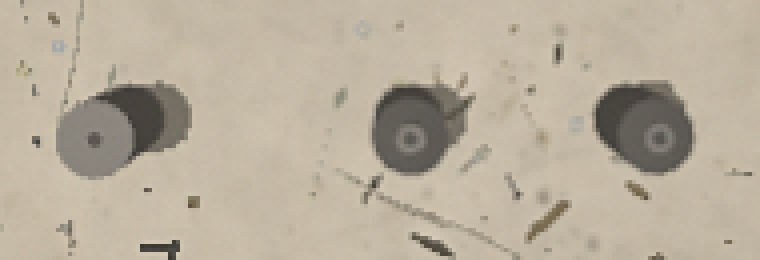

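View pics/z2.png

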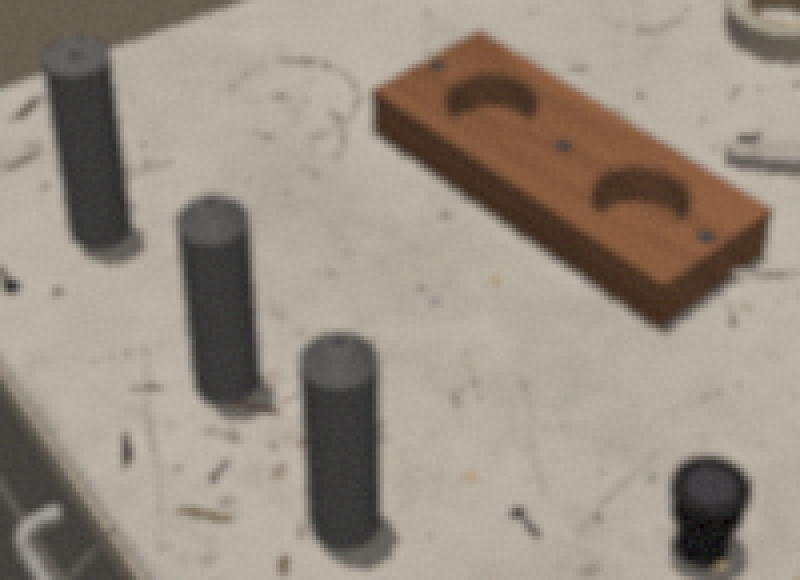

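The left shaft (top view 236,288) has a full flat top, so it is the square one. The shafts at (313,287) and (372,287) are chamfered. Next I'll measure the rack.

Run:
```python
from h import *
t=np.load("top0.npz");P=cloud(t,t["d"])
z=P[...,2];print("table z",np.nanmedian(z[205:260,200:400]))
m=((z>.022)&(z<.04)).astype(np.uint8); m[:, :235]=0;m[:,370:]=0;m[:130]=0;m[205:]=0
n,l,st,ce=cv2.connectedComponentsWithStats(m);i=1+st[1:,4].argmax();m=(l==i).astype(np.uint8)
hsv=cv2.cvtColor(t["p"],cv2.COLOR_RGB2HSV)
ct=cv2.findContours(m,cv2.RETR_CCOMP,cv2.CHAIN_APPROX_NONE)
for c,h in zip(ct[0],ct[1][0]):
    if len(c)<20: continue
    w=np.array([onz(t,u,v,.03)[:2] for u,v in c[:,0]],np.float32)
    if h[3]<0: print("outer",cv2.minAreaRect(w),cv2.boxPoints(cv2.minAreaRect(w)))
    else: print("hole",cv2.fitEllipse(w))
cv2.imwrite("pics/rk.png",cv2.resize(t["p"][130:205,235:370,::-1],None,fx=5,fy=5,interpolation=3))
# holes by color darkness
g=cv2.cvtColor(t["p"],cv2.COLOR_RGB2GRAY)
```

```text
table z 0.0008219934288146713
outer ((0.644102931022644, 0.07572001218795776), (0.08209589123725891, 0.20571529865264893), 9.076142311096191) [[ 0.58734345  0.17081466]
 [ 0.61979437 -0.032325  ]
 [ 0.7008624  -0.01937464]
 [ 0.6684115   0.18376502]]
hole ((0.6355533599853516, 0.12731485068798065), (0.0483061708509922, 0.04950548708438873), 10.449201583862305)
hole ((0.6520014405250549, 0.02377079613506794), (0.048237401992082596, 0.04928377643227577), 154.76092529296875)
```

View pics/rk.png

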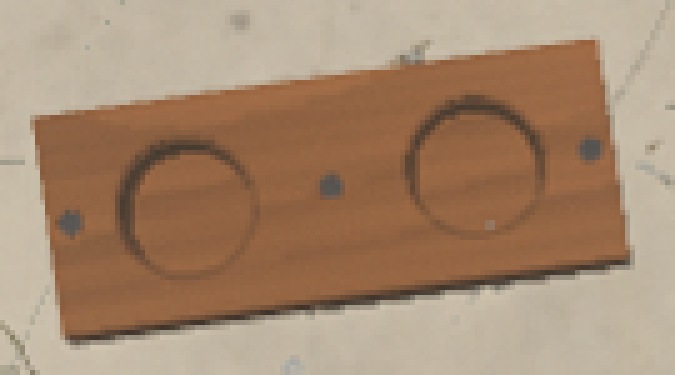

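Run:
```python
from h import *
for n in("top","scene"):
    t=np.load(n+"0.npz");P=cloud(t,t["d"]).reshape(-1,3);P=P[~np.isnan(P[:,0])]
    for z0,z1 in((.02,.1),(.1,.3),(.3,.5),(.5,.9)):
        for ya in np.arange(-.9,-.1,.1):
            q=P[(P[:,2]>z0)&(P[:,2]<z1)&(P[:,1]>ya)&(P[:,1]<ya+.1)&(P[:,0]>.2)]
            if len(q)>5: print(n,z0,z1,round(ya,1),len(q),"xmin",np.percentile(q[:,0],1).round(3))
t=np.load("top0.npz");P=cloud(t,t["d"]);print("edge",[P[v,300].round(3) for v in (315,322,326,332,340)])
```

```text
top 0.02 0.1 -0.6 576 xmin 0.383
top 0.02 0.1 -0.5 1436 xmin 0.361
top 0.02 0.1 -0.4 6322 xmin 0.358
top 0.02 0.1 -0.3 8912 xmin 0.402
top 0.02 0.1 -0.2 1588 xmin 0.482
top 0.1 0.3 -0.4 520 xmin 0.744
top 0.1 0.3 -0.3 3960 xmin 0.536
top 0.1 0.3 -0.2 229 xmin 0.911
top 0.3 0.5 -0.3 23809 xmin 0.468
top 0.3 0.5 -0.2 19 xmin 0.601
scene 0.02 0.1 -0.5 3844 xmin 0.523
scene 0.02 0.1 -0.4 11225 xmin 0.516
scene 0.02 0.1 -0.3 9607 xmin 0.394
scene 0.02 0.1 -0.2 1391 xmin 0.477
scene 0.1 0.3 -0.5 3954 xmin 0.524
scene 0.1 0.3 -0.4 3947 xmin 0.535
scene 0.1 0.3 -0.3 5764 xmin 0.535
scene 0.1 0.3 -0.2 17 xmin 0.914
scene 0.3 0.5 -0.5 4606 xmin 0.439
scene 0.3 0.5 -0.4 16180 xmin 0.463
scene 0.3 0.5 -0.3 15661 xmin 0.461
edge [array([0.377, 0.074, 0.001]), array([0.365, 0.074, 0.005]), array([0.357, 0.074, 0.002]), array([ 0.208,  0.083, -0.79 ]), array([ 0.178,  0.083, -0.803])]
```

Request:
drive_tool:
  dp:
    - [0.009, 0.058, 0]
    - [0.009, 0.058, 0]
    - [0.009, 0.058, 0]
    - [0.009, 0.058, 0]
    - [0.009, 0.058, 0]
    - [0.009, 0.058, 0]
    - [0.009, 0.058, 0]
    - [0.009, 0.058, 0]
  dr:
    - [0, 0, 0.045]
    - [0, 0, 0.045]
    - [0, 0, 0.045]
    - [0, 0, 0.045]
    - [0, 0, 0.045]
    - [0, 0, 0.045]
    - [0, 0, 0.045]
    - [0, 0, 0.045]
  hand: [0, 0, 0, 0, 0, 0, 0, 0]

```text
clock: 0.9
eef_pos: [0.2886, -0.256, 0.2308]
tool_rot: [[0.998, -0.064, -0.001], [-0.064, -0.998, 0.0], [-0.001, -0.0, -1.0]]
force: [0.6, 0.0, 0.2]
grip_width: 1.0
```

Request:
drive_tool:
  dp:
    - [0.028, 0.04, 0]
    - [0.028, 0.04, 0]
    - [0.028, 0.04, 0]
    - [0.028, 0.04, 0]
    - [0.028, 0.04, 0]
    - [0.028, 0.04, 0]
    - [0.028, 0.04, 0]
    - [0, 0, 0]
  dr:
    - [0, 0, 0.02]
    - [0, 0, 0]
    - [0, 0, 0]
    - [0, 0, 0]
    - [0, 0, 0]
    - [0, 0, 0]
    - [0, 0, 0]
    - [0, 0, 0]
  hand: [0, 0, 0, 0, 0, 0, 0, 0]

```text
clock: 1.7
eef_pos: [0.4383, -0.0426, 0.2317]
tool_rot: [[1.0, 0.002, 0.002], [0.002, -1.0, 0.003], [0.002, -0.003, -1.0]]
force: [-0.4, 0.0, -0.8]
grip_width: 1.0
```

Run:
```python
from h import *
from rig import bot, imaging
s=bot.get_state();c=imaging.calibration("wrist");p,d=imaging.snapshot("wrist")
print(s["eef_pos"],s["joints"].round(3)); cv2.imwrite("pics/w1.png",p[:,:,::-1]);np.savez("w1.npz",p=p,d=d,**c);print(c)
P=cloud(c,d);m=(P[...,2]>.08)&(P[...,2]<.13)&(np.abs(P[...,0]-.436)<.03)
for y in(-.046,.053):
    k=m&(np.abs(P[...,1]-y)<.03);q=P[k]
    if len(q): print(len(q),(q.min(0)+q.max(0))/2,q.max(0)-q.min(0))
```

```text
[ 0.43830834 -0.04262036  0.23170291] [ 6.360e-01  6.000e-03 -6.240e-01  2.052e+00  1.000e-03  1.083e+00
  1.400e-02]
{'mtx': array([[396.34833925,   0.        , 315.7224484 ],
       [  0.        , 396.34833925, 242.30826885],
       [  0.        ,   0.        ,   1.        ]]), 'k1': -0.08487194579332445, 'eye': array([0.43762162, 0.04092113, 0.37365019]), 'attitude': array([[ 0.99999588,  0.00188095,  0.00216863],
       [ 0.00247858, -0.94684501, -0.32168057],
       [ 0.00144829,  0.32168462, -0.94684577]])}
1640 [ 0.43600605 -0.04758766  0.09548189] [0.03161365 0.03194654 0.0307121 ]
1872 [0.43484269 0.0527691  0.10455962] [0.03028967 0.03142897 0.01376249]
```

View pics/w1.png

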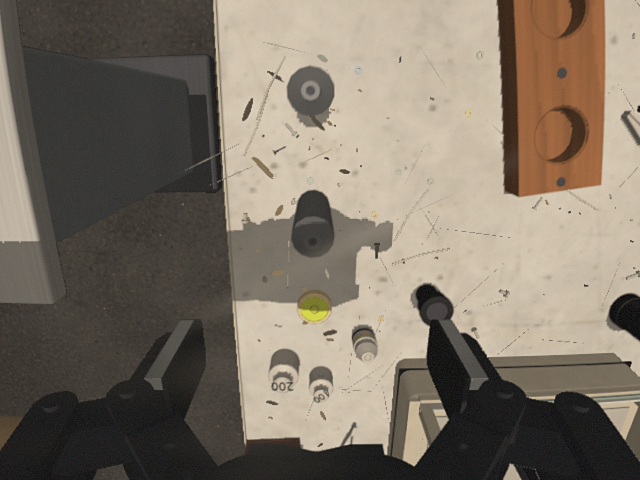

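Request:
drive_tool:
  dp:
    - [-0.003, -0.005, 0]
    - [0, 0, -0.05]
    - [0, 0, -0.05]
    - [0, 0, -0.05]
    - [0, 0, -0.045]
    - [0, 0, -0.035]
    - [0, 0, 0]
    - [0, 0, 0]
  dr:
    - [0, 0, 0]
    - [0, 0, 0]
    - [0, 0, 0]
    - [0, 0, 0]
    - [0, 0, 0]
    - [0, 0, 0]
    - [0, 0, 0]
    - [0, 0, 0]
  hand: [0, 0, 0, 0, 0, 0, 0, 0]

```text
clock: 2.55
eef_pos: [0.4328, -0.0532, 0.0587]
tool_rot: [[1.0, -0.009, -0.002], [-0.009, -1.0, -0.0], [-0.002, 0.0, -1.0]]
force: [-0.3, -0.4, 0.8]
grip_width: 1.0
```

Request:
drive_tool:
  dp:
    - [0, 0, 0]
    - [0, 0, 0]
    - [0, 0, 0]
    - [0, 0, 0]
    - [0, 0, 0]
    - [0, 0, 0]
    - [0, 0, 0]
    - [0, 0, 0]
  dr:
    - [0, 0, 0]
    - [0, 0, 0]
    - [0, 0, 0]
    - [0, 0, 0]
    - [0, 0, 0]
    - [0, 0, 0]
    - [0, 0, 0]
    - [0, 0, 0]
  hand: [0.3, 0.5, 0.7, 1, 1, 1, 1, 1]

```text
clock: 3.35
eef_pos: [0.4352, -0.052, 0.06]
tool_rot: [[1.0, -0.007, 0.003], [-0.007, -1.0, -0.001], [0.003, 0.001, -1.0]]
force: [0.7, -0.3, 5.3]
grip_width: 0.362
```

Run:
```python
from rig import bot, imaging
import cv2
for i in range(2):
    for n in(["wrist"] if i else ["top"]):
        p,d=imaging.snapshot(n); s=bot.get_state(); print(s["clock"],s["eef_pos"].round(4),s["force"].round(1),s["grip_width"])
        cv2.imwrite(f"pics/g{i}.png",p[:,:,::-1])
```

```text
3.4 [ 0.4352 -0.052   0.0599] [ 0.2 -0.5  5.9] 0.3573839626811159
3.45 [ 0.4353 -0.052   0.06  ] [0.2 0.6 6.5] 0.36285241474072844
```

View pics/g1.png

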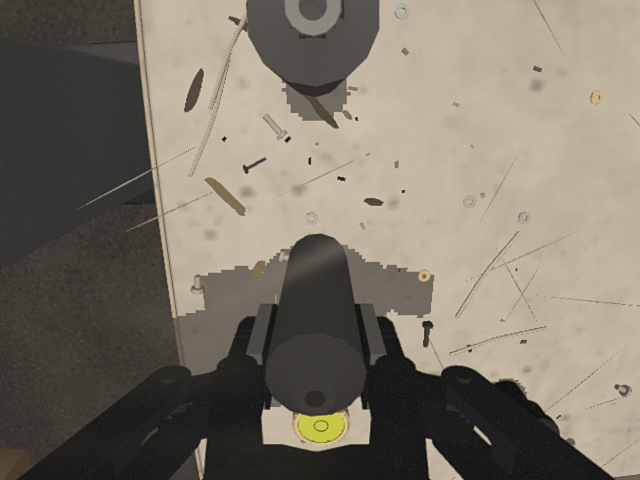

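The grip holds, but it sits about 5 mm off-centre in y because I corrected for a tracking lag that wasn't a real offset. I'll open, re-centre and grip again.

Request:
drive_tool:
  dp:
    - [0, 0, 0]
    - [0, 0, 0]
    - [0, 0, 0]
    - [0, 0, 0]
    - [0, 0.007, 0]
    - [0, 0, 0]
    - [0, 0, 0]
    - [0, 0, 0]
  dr:
    - [0, 0, 0]
    - [0, 0, 0]
    - [0, 0, 0]
    - [0, 0, 0]
    - [0, 0, 0]
    - [0, 0, 0]
    - [0, 0, 0]
    - [0, 0, 0]
  hand: [0.4, 0.4, 0.4, 0.4, 0.4, 0.4, 0.5, 0.7]

```text
clock: 4.25
eef_pos: [0.4344, -0.0465, 0.059]
tool_rot: [[1.0, -0.007, 0.001], [-0.007, -1.0, 0.0], [0.001, -0.0, -1.0]]
force: [-0.2, 0.4, 2.1]
grip_width: 0.362
```

Request:
drive_tool:
  dp:
    - [0, 0, 0]
    - [0, 0, 0]
    - [0, 0, 0]
    - [0, 0, 0]
    - [0, 0, 0.01]
    - [0, 0, 0.01]
    - [0, 0, 0]
    - [0, 0, 0]
  dr:
    - [0, 0, 0]
    - [0, 0, 0]
    - [0, 0, 0]
    - [0, 0, 0]
    - [0, 0, 0]
    - [0, 0, 0]
    - [0, 0, 0]
    - [0, 0, 0]
  hand: [1, 1, 1, 1, 1, 1, 1, 1]

```text
clock: 5.05
eef_pos: [0.4334, -0.0468, 0.0738]
tool_rot: [[1.0, -0.007, -0.0], [-0.007, -1.0, -0.0], [-0.0, 0.0, -1.0]]
force: [-0.5, -0.3, -2.5]
grip_width: 0.359
```

Run:
```python
from h import *
from rig import bot, imaging
c=imaging.calibration("wrist");p,d=imaging.snapshot("wrist");s=bot.get_state();print(s["clock"],s["eef_pos"].round(4),s["force"].round(1),s["grip_width"])
cv2.imwrite(f"pics/g2.png",p[:,:,::-1])
P=cloud(c,d);q=P[(P[...,2]>.095)&(P[...,2]<.14)&(np.abs(P[...,0]-.435)<.018)&(np.abs(P[...,1]+.047)<.03)]
print(len(q),(q.min(0)+q.max(0))/2,q.max(0)-q.min(0),q.max(0)[2])
```

```text
5.1 [ 0.4332 -0.0467  0.0736] [-0.1  0.4 -3.8] 0.3620710385959248
11058 [ 0.43499808 -0.04557041  0.1175113 ] [0.03599482 0.03390003 0.04497615] 0.13999937422487346
```

View pics/g2.png

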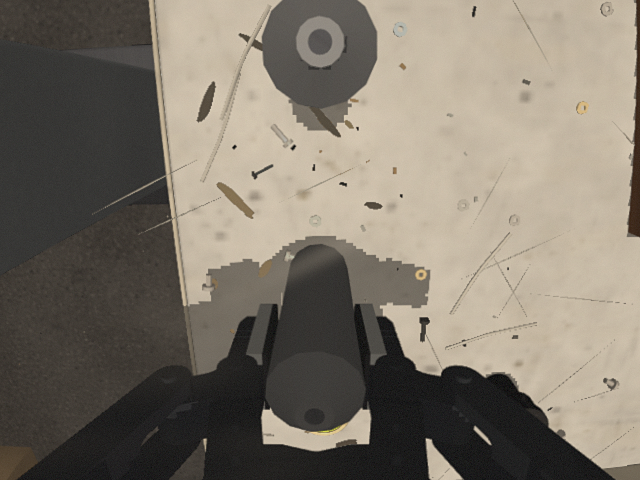

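Request:
drive_tool:
  dp:
    - [0, 0, 0.03]
    - [0, 0, 0.03]
    - [0.05, 0.016, 0]
    - [0.05, 0.016, 0]
    - [0.05, 0.016, 0]
    - [0.05, 0.016, 0]
    - [0.05, 0.016, 0]
    - [0.042, 0.014, 0]
  dr:
    - [0, 0, 0]
    - [0, 0, 0]
    - [0, 0, 0]
    - [0, 0, 0]
    - [0, 0, 0]
    - [0, 0, 0]
    - [0, 0, 0]
    - [0, 0, 0]
  hand: [1, 1, 1, 1, 1, 1, 1, 1]

```text
clock: 5.9
eef_pos: [0.654, 0.0243, 0.1176]
tool_rot: [[1.0, -0.007, -0.001], [-0.007, -1.0, 0.0], [-0.001, -0.0, -1.0]]
force: [0.7, 0.3, -2.7]
grip_width: 0.363
```

Request:
drive_tool:
  dp:
    - [0, 0, 0]
    - [0, 0, 0]
    - [0, 0, 0]
    - [0, 0, 0]
    - [0, 0, 0]
  dr:
    - [0, 0, 0]
    - [0, 0, 0]
    - [0, 0, 0]
    - [0, 0, 0]
    - [0, 0, 0]
  hand: [1, 1, 1, 1, 1]

```text
clock: 6.4
eef_pos: [0.6517, 0.023, 0.1187]
tool_rot: [[1.0, -0.008, -0.001], [-0.008, -1.0, -0.001], [-0.001, 0.001, -1.0]]
force: [-0.4, -0.7, -2.4]
grip_width: 0.356
```

Run:
```python
from h import *
from rig import bot, imaging
for n in("wrist","scene"):
    c=imaging.calibration(n);p,d=imaging.snapshot(n);s=bot.get_state();print(s["clock"],s["eef_pos"].round(4),s["force"].round(1),s["grip_width"])
    cv2.imwrite(f"pics/h_{n}.png",p[:,:,::-1])
```

```text
6.45 [0.652  0.0232 0.1188] [-0.3 -0.  -3.2] 0.3665788917125252
6.5 [0.6522 0.0234 0.119 ] [ 0.1 -0.8 -3.1] 0.36062075748227496
```

View pics/h_wrist.png

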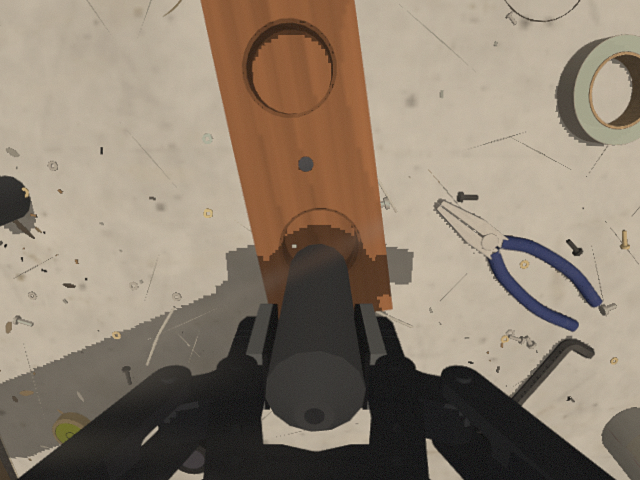

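View pics/h_scene.png

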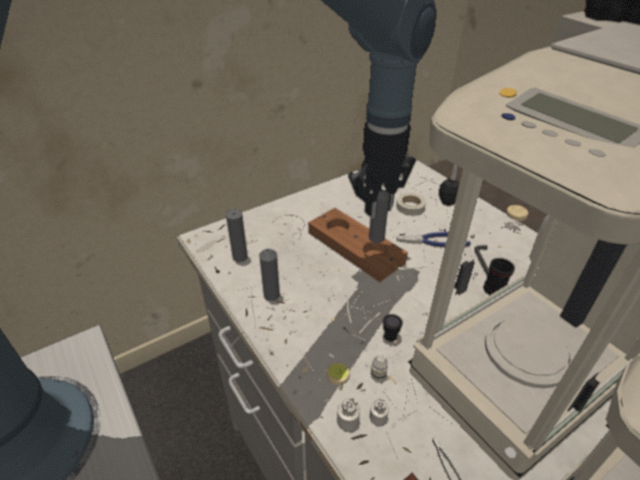

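Request:
drive_tool:
  dp:
    - [0, 0, -0.02]
    - [0, 0, -0.02]
    - [0, 0, -0.015]
    - [0, 0, -0.008]
    - [0, 0, -0.004]
    - [0, 0, 0]
    - [0, 0, 0]
    - [0, 0, 0]
  dr:
    - [0, 0, 0]
    - [0, 0, 0]
    - [0, 0, 0]
    - [0, 0, 0]
    - [0, 0, 0]
    - [0, 0, 0]
    - [0, 0, 0]
    - [0, 0, 0]
  hand: [1, 1, 1, 1, 1, 1, 1, 1]

```text
clock: 7.3
eef_pos: [0.6534, 0.0241, 0.0691]
tool_rot: [[1.0, -0.007, 0.002], [-0.007, -1.0, 0.0], [0.002, -0.0, -1.0]]
force: [0.2, -0.2, -2.5]
grip_width: 0.359
```

Force z is still about −2.5 N, so the shaft is hanging and not yet seated. I'll ease it down.

Request:
drive_tool:
  dp:
    - [0, 0, -0.002]
    - [0, 0, 0]
    - [0, 0, -0.001]
    - [0, 0, 0]
  dr:
    - [0, 0, 0]
    - [0, 0, 0]
    - [0, 0, 0]
    - [0, 0, 0]
  hand: [1, 1, 1, 1]

```text
clock: 7.7
eef_pos: [0.6532, 0.024, 0.0672]
tool_rot: [[1.0, -0.007, 0.001], [-0.007, -1.0, -0.0], [0.001, 0.0, -1.0]]
force: [-0.0, -0.5, 1.1]
grip_width: 0.362
```

Request:
drive_tool:
  dp:
    - [0, 0, 0]
    - [0, 0, 0]
    - [0, 0, 0]
    - [0, 0, 0]
    - [0, 0, 0]
    - [0, 0, 0]
    - [0, 0, 0.03]
    - [0, 0, 0.05]
  dr:
    - [0, 0, 0]
    - [0, 0, 0]
    - [0, 0, 0]
    - [0, 0, 0]
    - [0, 0, 0]
    - [0, 0, 0]
    - [0, 0, 0]
    - [0, 0, 0]
  hand: [0.5, 0.3, 0.1, 0, 0, 0, 0, 0]

```text
clock: 8.5
eef_pos: [0.6497, 0.0233, 0.1233]
tool_rot: [[1.0, -0.007, -0.008], [-0.007, -1.0, -0.0], [-0.008, 0.0, -1.0]]
force: [1.0, 0.1, -1.0]
grip_width: 1.003
```

Request:
drive_tool:
  dp:
    - [0, 0, 0.05]
    - [0, 0, 0.05]
    - [0, 0, 0.05]
    - [-0.05, 0, 0]
    - [-0.06, 0.01, 0]
    - [-0.06, 0.01, 0]
    - [-0.06, 0.01, 0]
    - [-0.06, 0.009, 0]
  dr:
    - [0, 0, 0]
    - [0, 0, 0]
    - [0, 0, 0]
    - [0, 0, 0]
    - [0, 0, 0]
    - [0, 0, 0]
    - [0, 0, 0]
    - [0, 0, 0]
  hand: [0, 0, 0, 0, 0, 0, 0, 0]

```text
clock: 9.3
eef_pos: [0.4333, 0.0537, 0.2385]
tool_rot: [[1.0, -0.007, -0.0], [-0.007, -1.0, 0.0], [-0.0, -0.0, -1.0]]
force: [-1.1, -0.1, 1.3]
grip_width: 1.002
```

Request:
drive_tool:
  dp:
    - [0, 0, 0]
    - [0, 0, 0]
    - [0, 0, 0]
  dr:
    - [0, 0, 0]
    - [0, 0, 0]
    - [0, 0, 0]
  hand: [0, 0, 0]

```text
clock: 9.6
eef_pos: [0.4368, 0.0531, 0.2396]
tool_rot: [[1.0, -0.007, 0.003], [-0.007, -1.0, 0.0], [0.003, -0.0, -1.0]]
force: [0.1, 0.2, 0.2]
grip_width: 0.998
```

Run:
```python
from h import *
from rig import bot, imaging
for n in("wrist","scene"):
    c=imaging.calibration(n);p,d=imaging.snapshot(n);s=bot.get_state();print(s["clock"],s["eef_pos"].round(4),s["force"].round(1),s["grip_width"])
    cv2.imwrite(f"pics/i_{n}.png",p[:,:,::-1])
    P=cloud(c,d)
    for x0,y0 in((.435,.053),(.652,.024)):
        q=P[(P[...,2]>.095)&(P[...,2]<.13)&(np.abs(P[...,0]-x0)<.03)&(np.abs(P[...,1]-y0)<.03)]
        if len(q): print(n,len(q),(q.min(0)+q.max(0))/2,q.max(0)-q.min(0),q.max(0)[2])
```

```text
9.65 [0.4371 0.0532 0.2396] [ 0.  -0.9 -0.7] 1.000537651681059
wrist 1399 [0.43436486 0.05326745 0.1030499 ] [0.03057417 0.03142255 0.01609712] 0.11109845775840743
wrist 1462 [0.65370324 0.02284828 0.10680606] [0.03338111 0.03184068 0.02358085] 0.11859648105364912
9.7 [0.437  0.0532 0.2395] [-0.6 -0.1  0.2] 0.9977559439141188
scene 210 [0.43306009 0.05154942 0.10309013] [0.029809   0.03158649 0.01593812] 0.11105918926899194
scene 226 [0.65165913 0.02046433 0.1070587 ] [0.0304064  0.03088562 0.02354269] 0.11883004418065313
```

View pics/i_scene.png

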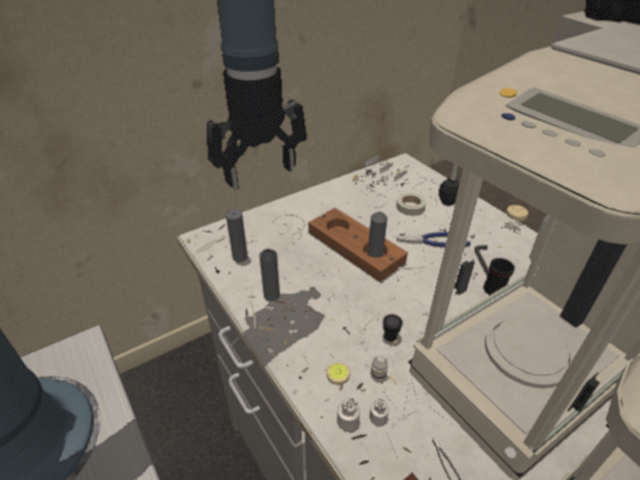

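View pics/i_wrist.png

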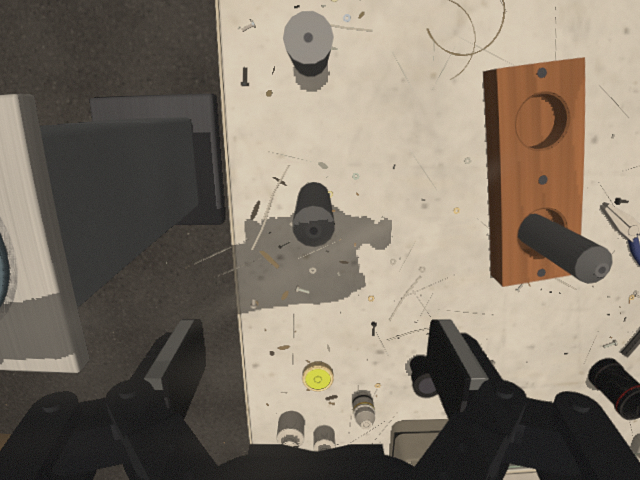

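The first shaft stands upright in the right bore with its top at 0.1186 m, as expected. Now the second shaft.

Request:
drive_tool:
  dp:
    - [-0.003, 0, -0.04]
    - [0, 0, -0.05]
    - [0, 0, -0.05]
    - [0, 0, -0.05]
    - [0, 0, -0.035]
    - [0, 0, -0.015]
    - [0, 0, 0]
    - [0, 0, 0]
  dr:
    - [0, 0, 0]
    - [0, 0, 0]
    - [0, 0, 0]
    - [0, 0, 0]
    - [0, 0, 0]
    - [0, 0, 0]
    - [0, 0, 0]
    - [0, 0, 0]
  hand: [0, 0, 0, 0, 0, 0, 0, 0]

```text
clock: 10.5
eef_pos: [0.4345, 0.0536, 0.0595]
tool_rot: [[1.0, -0.007, 0.002], [-0.007, -1.0, 0.001], [0.002, -0.001, -1.0]]
force: [0.8, 1.0, 1.3]
grip_width: 1.004
```

Request:
drive_tool:
  dp:
    - [0, 0, 0]
    - [0, 0, 0]
    - [0, 0, 0]
    - [0, 0, 0]
    - [0, 0, 0]
    - [0, 0, 0]
    - [0, 0, 0]
    - [0, 0, 0]
  dr:
    - [0, 0, 0]
    - [0, 0, 0]
    - [0, 0, 0]
    - [0, 0, 0]
    - [0, 0, 0]
    - [0, 0, 0]
    - [0, 0, 0]
    - [0, 0, 0]
  hand: [0.3, 0.5, 0.7, 1, 1, 1, 1, 1]

```text
clock: 11.3
eef_pos: [0.434, 0.0532, 0.0596]
tool_rot: [[1.0, -0.007, 0.002], [-0.007, -1.0, -0.0], [0.002, 0.0, -1.0]]
force: [0.3, -0.2, 5.7]
grip_width: 0.36
```

Request:
drive_tool:
  dp:
    - [0, 0, 0.03]
    - [0, 0, 0.05]
    - [0.045, 0.017, 0]
    - [0.045, 0.017, 0]
    - [0.045, 0.017, 0]
    - [0.045, 0.016, 0]
    - [0.045, 0.016, 0]
    - [0.044, 0.016, 0]
  dr:
    - [0, 0, 0]
    - [0, 0, 0]
    - [0, 0, 0]
    - [0, 0, 0]
    - [0, 0, 0]
    - [0, 0, 0]
    - [0, 0, 0]
    - [0, 0, 0]
  hand: [1, 1, 1, 1, 1, 1, 1, 1]

```text
clock: 12.1
eef_pos: [0.6346, 0.1272, 0.1169]
tool_rot: [[1.0, -0.007, -0.003], [-0.007, -1.0, -0.001], [-0.003, 0.001, -1.0]]
force: [0.6, 0.9, -3.0]
grip_width: 0.359
```

Request:
drive_tool:
  dp:
    - [0, 0, 0]
    - [0, 0, 0]
    - [0, 0, 0]
    - [0, 0, 0]
    - [0, 0, 0]
  dr:
    - [0, 0, 0]
    - [0, 0, 0]
    - [0, 0, 0]
    - [0, 0, 0]
    - [0, 0, 0]
  hand: [1, 1, 1, 1, 1]

```text
clock: 12.6
eef_pos: [0.6337, 0.1267, 0.1187]
tool_rot: [[1.0, -0.007, -0.001], [-0.007, -1.0, -0.001], [-0.001, 0.001, -1.0]]
force: [-0.1, -0.1, -3.1]
grip_width: 0.36
```

Run:
```python
from h import *
from rig import bot, imaging
for n in("wrist",):
    c=imaging.calibration(n);p,d=imaging.snapshot(n);s=bot.get_state();print(s["clock"],s["eef_pos"].round(4),s["force"].round(1),s["grip_width"])
    cv2.imwrite(f"pics/j_{n}.png",p[:,:,::-1])
```

```text
12.65 [0.634  0.1269 0.1188] [-0.5  0.7 -3.1] 0.3600388194310741
```

View pics/j_wrist.png

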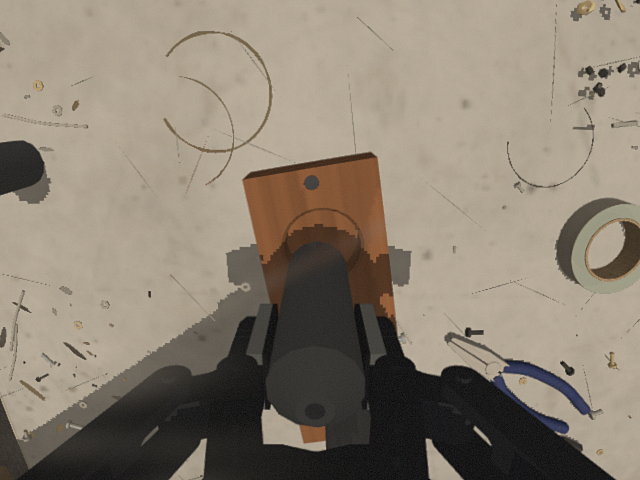

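Request:
drive_tool:
  dp:
    - [0.002, 0, -0.02]
    - [0, 0, -0.02]
    - [0, 0, -0.015]
    - [0, 0, -0.008]
    - [0, 0, -0.004]
    - [0, 0, 0]
    - [0, 0, 0]
    - [0, 0, 0]
  dr:
    - [0, 0, 0]
    - [0, 0, 0]
    - [0, 0, 0]
    - [0, 0, 0]
    - [0, 0, 0]
    - [0, 0, 0]
    - [0, 0, 0]
    - [0, 0, 0]
  hand: [1, 1, 1, 1, 1, 1, 1, 1]

```text
clock: 13.45
eef_pos: [0.6367, 0.1277, 0.0688]
tool_rot: [[1.0, -0.007, 0.001], [-0.007, -1.0, 0.0], [0.001, -0.0, -1.0]]
force: [-0.0, 1.1, -3.4]
grip_width: 0.357
```

Request:
drive_tool:
  dp:
    - [0, 0, -0.002]
    - [0, 0, 0]
    - [0, 0, 0]
  dr:
    - [0, 0, 0]
    - [0, 0, 0]
    - [0, 0, 0]
  hand: [1, 1, 1]

```text
clock: 13.75
eef_pos: [0.6369, 0.1277, 0.0678]
tool_rot: [[1.0, -0.007, 0.001], [-0.007, -1.0, 0.0], [0.001, -0.0, -1.0]]
force: [-1.2, 0.3, 1.2]
grip_width: 0.363
```

Contact again (about +1 N). Releasing and retreating.

Request:
drive_tool:
  dp:
    - [0, 0, 0]
    - [0, 0, 0]
    - [0, 0, 0]
    - [0, 0, 0]
    - [0, 0, 0]
    - [0, 0, 0]
    - [0, 0, 0.03]
    - [0, 0, 0.05]
  dr:
    - [0, 0, 0]
    - [0, 0, 0]
    - [0, 0, 0]
    - [0, 0, 0]
    - [0, 0, 0]
    - [0, 0, 0]
    - [0, 0, 0]
    - [0, 0, 0]
  hand: [0.5, 0.3, 0.1, 0, 0, 0, 0, 0]

```text
clock: 14.55
eef_pos: [0.6334, 0.1264, 0.1241]
tool_rot: [[1.0, -0.007, -0.007], [-0.007, -1.0, -0.001], [-0.007, 0.002, -1.0]]
force: [0.2, -1.1, -0.2]
grip_width: 0.998
```

Request:
drive_tool:
  dp:
    - [0, 0, 0.05]
    - [0, 0, 0.05]
    - [0, 0, 0.05]
    - [-0.05, -0.02, 0]
    - [-0.06, -0.02, 0]
    - [-0.06, -0.02, 0]
    - [-0.06, -0.02, 0]
    - [0, 0, 0]
  dr:
    - [0, 0, 0]
    - [0, 0, 0]
    - [0, 0, 0]
    - [0, 0, 0]
    - [0, 0, 0]
    - [0, 0, 0]
    - [0, 0, 0]
    - [0, 0, 0]
  hand: [0, 0, 0, 0, 0, 0, 0, 0]

```text
clock: 15.35
eef_pos: [0.4548, 0.0641, 0.2361]
tool_rot: [[1.0, -0.009, -0.01], [-0.009, -1.0, -0.008], [-0.01, 0.008, -1.0]]
force: [-0.4, 0.3, 0.1]
grip_width: 0.998
```

Request:
drive_tool:
  dp:
    - [0, 0, 0]
    - [0, 0, 0]
    - [0, 0, 0]
  dr:
    - [0, 0, 0]
    - [0, 0, 0]
    - [0, 0, 0]
  hand: [0, 0, 0]

```text
clock: 15.65
eef_pos: [0.4656, 0.0683, 0.2404]
tool_rot: [[1.0, -0.006, 0.002], [-0.006, -1.0, 0.002], [0.002, -0.002, -1.0]]
force: [0.1, 0.3, 0.0]
grip_width: 0.997
```

Run:
```python
from h import *
from rig import bot, imaging
for n in("wrist","scene"):
    c=imaging.calibration(n);p,d=imaging.snapshot(n);s=bot.get_state();print(s["clock"],s["eef_pos"].round(4),s["force"].round(1),s["grip_width"])
    cv2.imwrite(f"pics/k_{n}.png",p[:,:,::-1])
    P=cloud(c,d)
    for x0,y0 in((.433,.18),(.636,.127),(.652,.024)):
        q=P[(P[...,2]>.095)&(P[...,2]<.13)&(np.abs(P[...,0]-x0)<.03)&(np.abs(P[...,1]-y0)<.03)]
        if len(q): print(n,len(q),(q.min(0)+q.max(0))/2,q.max(0)-q.min(0),q.max(0)[2])
```

```text
15.7 [0.4654 0.0684 0.2402] [-0.7  0.7 -0.3] 1.0034047673114816
wrist 2066 [0.43266451 0.18024276 0.10370461] [0.03191641 0.03128043 0.01672681] 0.11206801569454039
wrist 1841 [0.63697949 0.12772918 0.10696384] [0.03279535 0.03200326 0.02384691] 0.11888729011235072
wrist 1455 [0.6536698  0.02314838 0.10680154] [0.03242224 0.03177523 0.02350657] 0.11855482095845526
15.75 [0.4651 0.0683 0.24  ] [-0.1  0.3 -0.3] 0.9985681742899949
scene 234 [0.43141009 0.17930777 0.10310151] [0.03179483 0.03349975 0.01612141] 0.1111622102736659
scene 200 [0.63588979 0.12445262 0.10690096] [0.0315689  0.03128462 0.02348734] 0.11864463364667233
scene 231 [0.65220072 0.0198282  0.10690154] [0.0322787  0.03062765 0.02346396] 0.11863352018568862
```

View pics/k_scene.png

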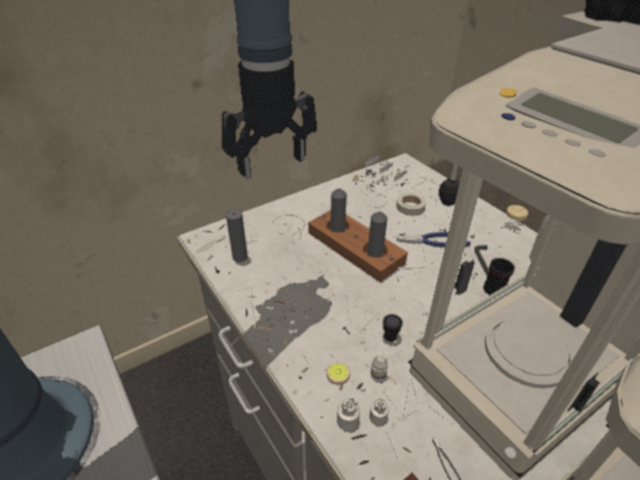

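View pics/k_wrist.png

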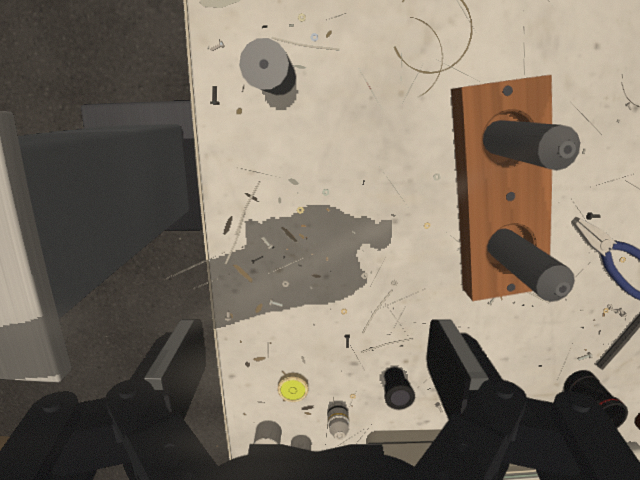

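Both chamfered shafts are seated upright in the bores, at scene pixels (339,210) and (377,234). The square shaft at (237,237) hasn't moved and the gripper is clear.

```bash
python3 -c "
from rig import workorder
print(workorder.finish_job())"
```

```text
the job is handed in; nothing more can be done
None
```

Both chamfered shafts now stand upright in the rack, one in each bore with the chamfered end up. I handed the job in at about 15.8 s of the 59 s allowed.

- **Seating:** the last wrist and scene views put both shaft tops at about 0.119 m, against 0.118 m expected for a shaft on the bore floor. Their wrist-view positions, (0.637, 0.128) and (0.654, 0.023), are within about 2 mm of the bore centres.
- **Square-ended shaft:** it still stands at (0.433, 0.180), its starting position. The gripper was open and well clear of everything at hand-in.
- **Regrip:** my first grip on the first shaft was about 5 mm off-centre, so I opened, re-centred and gripped again before lifting.
- **Camera disagreement:** the scene camera reads y about 1 to 3 mm lower than the wrist view for all three shafts. That is about what the 2 mm calibration tolerance allows, so I don't take it as a real shift.

The highest force reading reported was about 6.5 N, and no check failed.

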